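# Fish a dropped dust cap out from under the bench riser with a hook

## Task

The black eyepiece dust cap has slid far back under the low clear riser, where the hand cannot go. Take the hook by its upright grip, drag the cap out onto the open desk with it (do not touch the cap with the gripper until it is wholly out from under the riser), then pick the cap up and lay it flat on the floor of the shallow metal parts tray. Leave the hook lying flat on the desk in front of the riser, and do not shift or tip over any of the other things.

Things in the scene. Friction and masses are not known exactly. Their poses are not given: they have to be found in the camera images.
- riser: Fixed low riser: clear plastic board 160 x 300 x 10 mm on four thin legs, open all round. Origin on the desk under the board's centre; x from front edge to back (away from the robot), y left, z up. Board x +-80, y +-150, underside 56, top 66 mm above the desk. Legs at x +-64, y +-138 mm, feet 18 mm across. Fixed things stand on it at x above 15 mm, up to 132 mm above the desk.
- riser_edge (a point): Middle of the riser's front edge (the edge nearer the robot), at the board's underside, 56 mm above the desk; axes as the riser.
- hook_grip (a point): Grip centre of the loose hook tool (136 to 192 g), 28 mm above the desk when it lies flat. Its x axis runs from grip to blade, z up. The grip is an upright black tab 14 mm thick (across y), 36 mm long (centred here), top 46 mm above the desk, on a foot 36 mm wide, 60 long, 5 high. A 7 mm steel rod, 17 mm above the desk, leads to the blade. Take the tab from above across its 14 mm.
- hook_blade (a point): Lower edge of the hook's down-turned steel blade, middle of its inner face: 170 mm along the tool's x from the grip centre, on the desk when the tool lies flat. Blade 20 mm high, 3 mm thick, about 50 mm wide; its two wings sweep back 10 mm towards the grip, so that a round thing pulled along stays centred. Axes as hook_grip.
- dust_cap_center (a point): Centre of the loose black round dust cap, 36 mm across, 12 mm high, 14 to 28 g, lying flat under the riser; this point is 6 mm above the desk. It can be gripped from above by its sides.
- tray_in (a point): Centre of the inner floor of the shallow aluminium parts tray (fixed), 4 mm above the desk. Inside 82 mm along its x and 102 mm along its y, walls 4 mm thick, top 18 mm above the desk.
- brass_post: Small loose metal spool-shaped post 16 mm across, 22 mm high, standing in the tray's corner at about +28 mm x, +37 mm y of the tray; origin at the middle of its underside. Leave it.
- objective_center (a point): Centre of a loose microscope objective, 29 mm across, 45 mm high, standing upright between the cap and the riser's front, 88 to 100 mm from the cap. Leave it.
- coverslip_box_center (a point): Centre of a loose coverslip box 30 x 30 x 16 mm, under the riser beside the cap. Leave it.
- small_dish_center (a point): Centre of a loose small clear-white dish 38 mm across, 10 mm high, under the riser on the other side of the cap. Leave it.
- mouse_center (a point): Centre of a loose computer mouse 112 x 62 x 40 mm (long along its x) on the right of the desk. Leave it.
- mount_bottle_center (a point): Centre of a loose small brown bottle 27 mm across, 62 mm high, standing behind the tray. Leave it.
Things that resemble listed ones, but are neither listed nor needed, are in the scene too. Of the things that look like the part that bears hook_grip, the larger one is meant.

How it is judged:
By the outcome, as a careful person would: the job done as asked, in the order asked, and still so for the second after the job is handed in, with the robot touching nothing.
It also fails if it takes over 72 s, if anything falls off the work surface, if the arm or the gripper's body presses on something with over 40 N, if the wrist force passes 120 N, or if a joint passes its speed limit or range.

## Robot

A 6-joint arm with a two-finger parallel gripper is mounted at the origin on a cart in front of the work surface, level with it; the furniture and walls round the work are solid. World frame = base frame: x ahead of the robot, y to its left, z up, the work surface at z = 0. Lengths are in m, angles in rad, forces in N, time in s.
With the tool pointing down it reaches from about 0.325 to 0.875 m from the base axis. Payload 4.4 kg.
Tool frame: the origin (TCP) lies between the finger pads; the fingertips stand 19 mm ahead of it and the grasp point (between the pads) is the TCP (manip.tip_reach is the z of the fingertips in the tool frame, in m); z points along the fingers, x is the direction in which the jaws open and shut, and the axes are right-handed (so a half turn about z gives the same grasp; the last joint's range is limited). The gripper opens to 85 mm and grips with 20 to 120 N. Pads are 22 mm wide; open, the fingers measure 114 mm over their backs; the gripper's body (76 mm by 85 mm) begins 54 mm behind the grasp point. The pads swing forward as they close: fully open they stand 13 mm farther back than shut.
Start: joints at [-1.482, 0.207, 1.542, -0, 1.393, -0.15], TCP at [0.137, -0.559, 0.25] pointing down, gripper open.
Joint ranges: [-2.73, 2.73], [-0.86, 2.22], [0.23, 2.46], [-1.11, 4.25], [0.08, 2.63], [-2.82, 2.82]. Speed limits (rad/s): [2.79, 2.79, 3.14, 3.14, 3.14, 3.14].

## Interface

Orientations are given as a unit quaternion [x, y, z, w].
In Python, from bench import manip gives the robot as it stands. The module is installed in compiled form; this text tells all that it offers.
- The arm moves only by the tool servo_tool, never from a script. Its argument "targets" is a list of rows, each a list of 3 entries, a list of its own where there are three numbers: the finger opening in cm, from 0 to 8.54, then the shift along the tool's x, y, z in cm, then the turn about the tool's z in rad. In form: [[jaw, [dx, dy, dz], twist], ...]. A call has 1 to 20 rows; each row shifts and turns the commanded pose from where the row before left it, along the tool's axes as they then stand; what a row does not reach is not made up. A row lasts 1/12 s, in which the tool goes at most 41.7 mm and 7.16 degrees, less where a joint would pass 70% of its speed; a pose out of reach is approached as far as the arm can. A call with a gripper value outside its range is refused whole. The fingers move at their own pace and stop on an object; "newtons" is the grip in N (left out, the last holds). Time passes only in rows, so rows that do not move let the fingers close. It gives the time, the measured TCP pose, the force and the opening at its end, in the units of the state.
- manip.observe(): the state, without advancing time (a new reading comes with each control period).
- manip.read_camera(name): name is "scene" or "top"; returns the picture (480x640x3 uint8, red, green, blue); there is no depth.
- manip.get_calibration(name): a dict with "mtx" (3x3 intrinsics, pixels), "rvec" (rotation vector, rad) and "tvec" (3), from world to camera coordinates, as OpenCV has them. Camera axes: x right, y down, z forward; pixel columns grow to the right and rows downward; lengths in m; the calibration is good to about 2 mm. A picture is of the moment at which its call begins. get_calibration takes no time and is no camera call.
- manip.hand_in(): hands the job in, once; it reports no verdict.
Trained networks look in the newest picture that a camera, given by its name, has taken for a name from the list of things; names that differ only in an ending like _2 or _b are one class to them, and where a whole thing is asked for, a point or a joint stands for the part that bears it (a point fixed in the world has none). Each returns a list of dicts, best first, with "confidence" (0 to 1); they miss things now and then, are a little off and sometimes report something else, mostly with a low value. They report only what shows in the picture. A call takes as long as a camera call. They do not tell look-alikes from the thing itself.
- manip.find_in(camera, thing): "extent" ([left, top, width, height] in pixels, round what is visible of it).
- manip.mark_of(camera, thing): "point" ([column, row] in pixels: a listed point, or the origin of a listed thing).
The state is a dict: "clock": time; "joint_positions": joint angles; "dq": joint speeds; "effort": joint torques, N m; "tool_pos": TCP position; "eef_rot": TCP orientation; "contact_force": force on the tool from outside, world axes, zero at the start; "torque": the same for the moment, N m; "finger_gap": finger opening in m.
Only numpy, scipy, OpenCV 4.12 (cv2) and the standard library are available. Lean on these libraries where they do the work, as an engineer would, in place of code of your own. Each camera call takes 0.05 s, during which the arm holds its last target. There are 200 camera calls.

## Working session

There is one attempt and no reset: what is moved stays moved. The work goes in short steps, Python scripts to look and compute and a tool call to move; the robot and the scene stay as the last step left them, time stands still between calls to the robot, and variables do not carry over. Pictures are saved under pics/ and viewed, about 8 in all and at most 12, crops included, and the job is handed in when it is done.

Besides the shell and the picture viewer there is one more tool, called as name([rows], argument=value, ...), one row to a line, values as JSON. servo_tool: Moves the arm, as the interface text tells. Its arguments: {"type":"object","properties":{"targets":{"type":"array"},"newtons":{"type":"number"}},"required":["targets"]}

```bash
mkdir -p pics; cat > h.py <<'E'
import numpy as np, cv2
from bench import manip
def ray(cam,px,z):
    c=manip.get_calibration(cam); R,_=cv2.Rodrigues(np.array(c["rvec"],float)); t=np.array(c["tvec"],float).ravel()
    d=R.T@np.linalg.inv(np.array(c["mtx"]))@np.array([px[0],px[1],1.]); o=-R.T@t
    return o+d*(z-o[2])/d[2]
def proj(cam,p):
    c=manip.get_calibration(cam)
    return cv2.projectPoints(np.array(p,float).reshape(-1,3),np.array(c["rvec"],float),np.array(c["tvec"],float),np.array(c["mtx"],float),None)[0].reshape(-1,2)
def shot(cam,name,crop=None,s=1):
    im=manip.read_camera(cam)[:,:,::-1]
    if crop: x,y,w,h=crop; im=im[y:y+h,x:x+w]
    cv2.imwrite("pics/"+name,cv2.resize(im,None,fx=s,fy=s,interpolation=cv2.INTER_CUBIC))
E
python3 - <<'E'
from h import *
np.set_printoptions(precision=3,suppress=True)
for c in("scene","top"):
    shot(c,c+"0.png")
    for n,z in dict(riser_edge=.056,hook_grip=.028,hook_blade=0,dust_cap_center=.006,tray_in=.004,brass_post=0,objective_center=.0225,coverslip_box_center=.008,small_dish_center=.005,mouse_center=.02,mount_bottle_center=.031).items():
        for d in manip.mark_of(c,n)[:3]: print(c,n,round(d["confidence"],2),np.round(d["point"]),ray(c,d["point"],z)[:2])
E
```

```text
scene riser_edge 0.85 [345. 223.] [ 0.558 -0.172]
scene hook_grip 0.66 [340. 238.] [ 0.55  -0.153]
scene hook_grip 0.58 [296. 334.] [0.374 0.087]
scene hook_blade 0.81 [334. 290.] [ 0.449 -0.057]
scene hook_blade 0.74 [342. 225.] [ 0.616 -0.213]
scene hook_blade 0.65 [366. 356.] [0.279 0.003]
scene dust_cap_center 0.41 [342. 220.] [ 0.626 -0.221]
scene tray_in 0.92 [208. 336.] [0.486 0.206]
scene brass_post 0.52 [188. 327.] [0.532 0.223]
scene objective_center 0.6 [333. 225.] [ 0.606 -0.178]
scene objective_center 0.56 [341. 238.] [ 0.555 -0.16 ]
scene small_dish_center 0.66 [373. 222.] [ 0.579 -0.277]
scene mount_bottle_center 0.57 [217. 290.] [0.559 0.145]
top riser_edge 0.95 [352. 234.] [ 0.558 -0.165]
top hook_grip 0.98 [377. 292.] [ 0.434 -0.225]
top hook_grip 0.92 [234. 313.] [0.382 0.093]
top hook_blade 0.68 [268. 360.] [0.28  0.018]
top hook_blade 0.61 [304. 286.] [ 0.448 -0.06 ]
top tray_in 0.89 [190. 268.] [0.484 0.201]
top brass_post 0.61 [178. 251.] [0.525 0.231]
top objective_center 0.5 [347. 239.] [ 0.554 -0.157]
top mouse_center 0.71 [470. 239.] [ 0.559 -0.44 ]
top mount_bottle_center 0.7 [219. 235.] [0.558 0.134]
top mount_bottle_center 0.23 [188. 272.] [0.471 0.2  ]
```

View pics/scene0.png

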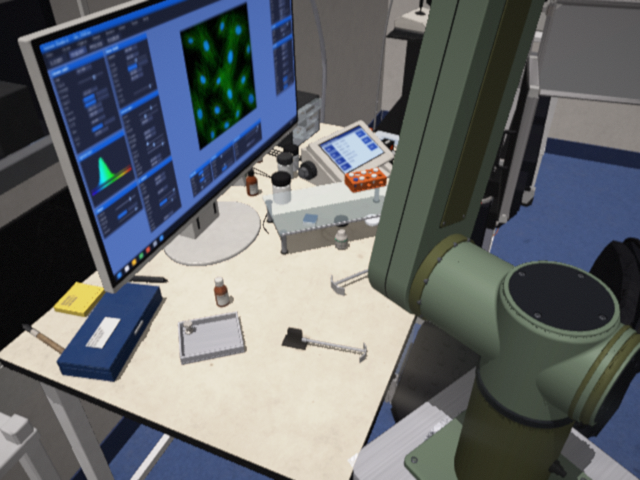

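View pics/top0.png

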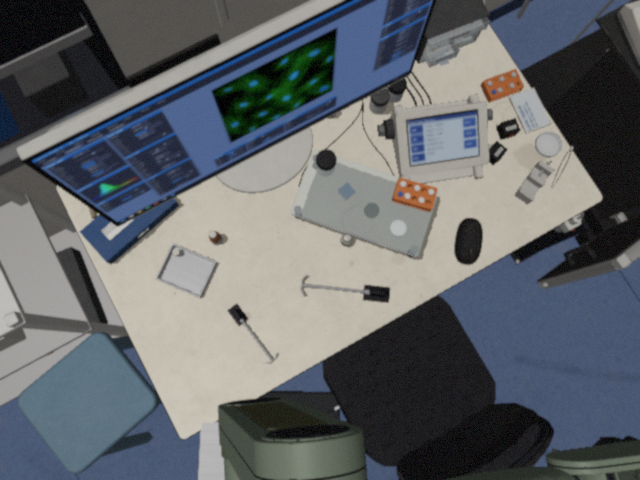

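Two hooks: the right one (top 377,292 → blade 304,286, about 166 mm long) and the left one (top 234,313 → 268,360, about 127 mm). The right one fits the given 170 mm and is larger. A dark disc at about (372,210) under the board should be the cap. I'll confirm both in one enlarged crop.

```bash
python3 - <<'E'
from h import *
shot("top","crop1.png",(220,150,220,160),3.6)
E
```

```text
(no output)
```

View pics/crop1.png

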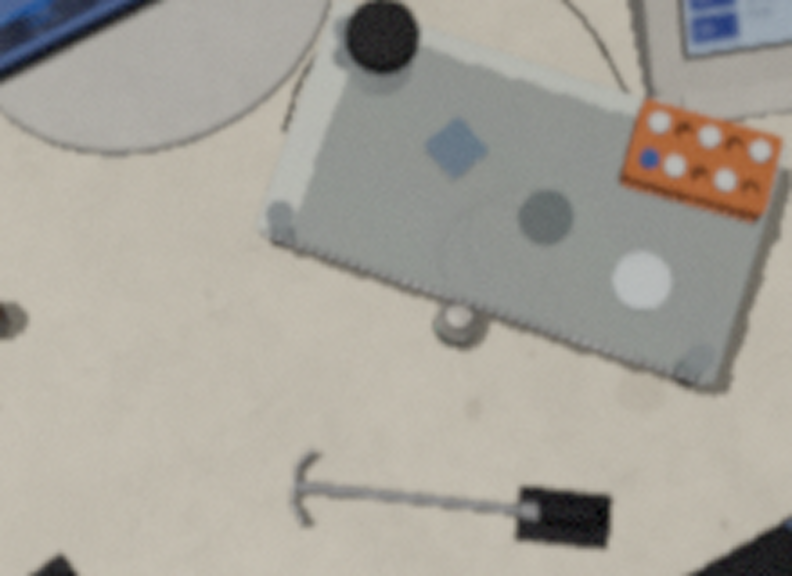

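The crop shows the riser with the coverslip box (456,148), the cap as a grey disc (545,216), and the dish (642,280). The objective (459,325) stands just at the front edge. The larger hook lies in front, with its grip at (563,517) and its blade at (300,490).

```bash
python3 - <<'E'
from h import *
np.set_printoptions(precision=3,suppress=True)
f=lambda x,y:(220+x/3.6-.36,150+y/3.6-.36)
P={}
for n,x,y,z in [("capTop",545,216,.012),("box",456,148,.016),("dish",642,280,.01),("objTop",458,317,.045),("FL",272,238,.066),("FR",718,388,.066),("BL",330,22,.066),("legFL",275,228,.0),("blade",299,490,0.02),("wing1",318,455,.02),("wing2",308,524,.02),("footA",519,514,.005),("footB",608,519,.005),("tab",566,516,.046)]:
    P[n]=ray("top",f(x,y),z); print(n,P[n])
e=P["FL"]-P["FR"]; print("edge len",np.hypot(*e[:2])); yv=e[:2]/np.hypot(*e[:2]); xv=np.array([yv[1],-yv[0]]); mid=(P["FL"]+P["FR"])[:2]/2
print("riser x",xv,"mid edge",mid,np.degrees(np.arctan2(xv[1],xv[0])))
for n in("capTop","box","dish","objTop","blade","tab"):
    d=P[n][:2]-mid; print(n,"in riser edge frame",d@xv,d@yv)
print("hook dist",P["blade"]-P["tab"])
s=manip.observe(); print(s["tool_pos"],s["eef_rot"],s["contact_force"],s["clock"])
from scipy.spatial.transform import Rotation as R; print(R.from_quat(s["eef_rot"]).as_matrix())
E
```

```text
capTop [ 0.627 -0.213  0.012]
box [ 0.67  -0.155  0.016]
dish [ 0.586 -0.276  0.01 ]
objTop [ 0.553 -0.155  0.045]
FL [ 0.596 -0.039  0.066]
FR [ 0.507 -0.313  0.066]
BL [ 0.736 -0.072  0.066]
legFL [ 0.619 -0.039  0.   ]
blade [ 0.446 -0.057  0.02 ]
wing1 [ 0.468 -0.069  0.02 ]
wing2 [ 0.425 -0.063  0.02 ]
footA [ 0.434 -0.196  0.005]
footB [ 0.432 -0.253  0.005]
tab [ 0.429 -0.221  0.046]
edge len 0.2882284531923719
riser x [ 0.951 -0.311] mid edge [ 0.552 -0.176] -18.095262182609474
capTop in riser edge frame 0.08289402989226423 -0.01226520190521298
box in riser edge frame 0.10606360441517894 0.05627051029683895
dish in riser edge frame 0.06351993008362015 -0.08445287408541405
objTop in riser edge frame -0.0054009136939009664 0.02007830247548622
blade in riser edge frame -0.1371362981488958 0.07956577292174855
tab in riser edge frame -0.10200651982126123 -0.08150262394551057
hook dist [ 0.017  0.164 -0.026]
[ 0.137 -0.559  0.25 ] [ 0.787 -0.617  0.     0.   ] [-1.096  0.04  -0.812] 1.25
[[ 0.238 -0.971  0.   ]
 [-0.971 -0.238 -0.   ]
 [ 0.    -0.    -1.   ]]
```

servo_tool([
  [8.5,[-1.96,-2.82,0],0],
  [8.5,[-1.96,-2.82,0],0],
  [8.5,[-1.96,-2.82,0],0],
  [8.5,[-1.96,-2.82,0],0],
  [8.5,[-1.96,-2.82,0],0],
  [8.5,[-1.96,-2.82,0],0],
  [8.5,[-1.96,-2.82,0],0],
  [8.5,[-1.96,-2.82,0],0],
  [8.5,[-1.96,-2.82,0],0],
  [8.5,[-1.96,-2.82,0],0],
  [8.5,[-1.96,-2.82,0],0],
  [8.5,[-1.96,-2.82,0],0],
  [6,[-1.96,-2.82,0],0],
  [6,[0,0,0],-0.113],
  [6,[0,0,0],-0.113],
  [6,[0,0,0],-0.113],
  [6,[0,0,0],-0.113],
  [6,[0,0,0],-0.113],
  [6,[0,0,0],-0.113],
  [6,[0,0,0],-0.113],
])

```text
clock: 2.92
tool_pos: [0.4322, -0.2239, 0.2504]
eef_rot: [0.965, -0.264, 0.0, 0.0]
contact_force: [-0.4, 0.4, 0.5]
finger_gap: 0.06
```

servo_tool([
  [6,[0,0,0],-0.113],
  [6,[0,0,0],-0.113],
  [6,[0,0,0],-0.113],
  [6,[0,0,0],-0.113],
  [6,[0,0,3],0],
  [6,[0,0,3],0],
  [6,[0,0,3],0],
  [6,[0,0,3],0],
  [6,[0,0,0],0],
  [6,[0,0,0],0],
])

```text
clock: 3.75
tool_pos: [0.431, -0.2231, 0.129]
eef_rot: [0.999, -0.044, -0.002, -0.001]
contact_force: [-0.2, 0.2, -1.0]
finger_gap: 0.0601
```

```bash
cat >> h.py <<'E'
from scipy.spatial.transform import Rotation as Rot
def to_tool(target,yaw_x=None):
    s=manip.observe(); M=Rot.from_quat(s["eef_rot"]).as_matrix(); p=np.array(s["tool_pos"])
    a=np.degrees(np.arctan2(M[1,0],M[0,0]))
    print("clock",s["clock"],"tcp",p.round(4),"yaw tool x",a.round(1),"tilt",M[:,2].round(3),"F",np.round(s["contact_force"],1),"gap",round(s["finger_gap"],4))
    if target is not None: print("tool shift cm",(M.T@(np.array(target)-p)*100).round(2))
    if yaw_x is not None: print("twist",np.round(-np.radians((yaw_x-a+90)%180-90),3))
E
python3 - <<'E'
from h import *
manip.read_camera("scene")
for c in("scene","top"):
    shot(c,c+"1.png",(250,150,200,150) if c=="scene" else (250,220,200,150),4)
    for n,z in (("hook_grip",.028),("hook_blade",0)):
        for d in manip.mark_of(c,n)[:3]: print(c,n,round(d["confidence"],2),np.round(d["point"]),ray(c,d["point"],z)[:2].round(3))
to_tool([.433,-.224,.03],-4.9)
for p in((600,195),(320,355),(180,437)): print("desk edge",ray("top",p,0).round(3))
E
```

```text
scene hook_grip 0.71 [293. 331.] [0.383 0.087]
scene hook_blade 0.63 [332. 290.] [ 0.452 -0.054]
top hook_grip 0.92 [378. 293.] [ 0.432 -0.227]
top hook_grip 0.77 [233. 313.] [0.382 0.094]
top hook_blade 0.9 [304. 287.] [ 0.445 -0.06 ]
top hook_blade 0.62 [271. 360.] [0.282 0.01 ]
top hook_blade 0.26 [344. 240.] [ 0.556 -0.152]
clock 4.1 tcp [ 0.4332 -0.2247  0.132 ] yaw tool x -5.0 tilt [ 0.003 -0.002 -1.   ] F [-0.4 -0.2 -0.4] gap 0.06
tool shift cm [-0.05 -0.09 10.2 ]
twist -0.002
desk edge [ 0.675 -0.76   0.   ]
desk edge [ 0.293 -0.099  0.   ]
desk edge [0.115 0.203 0.   ]
```

View pics/scene1.png

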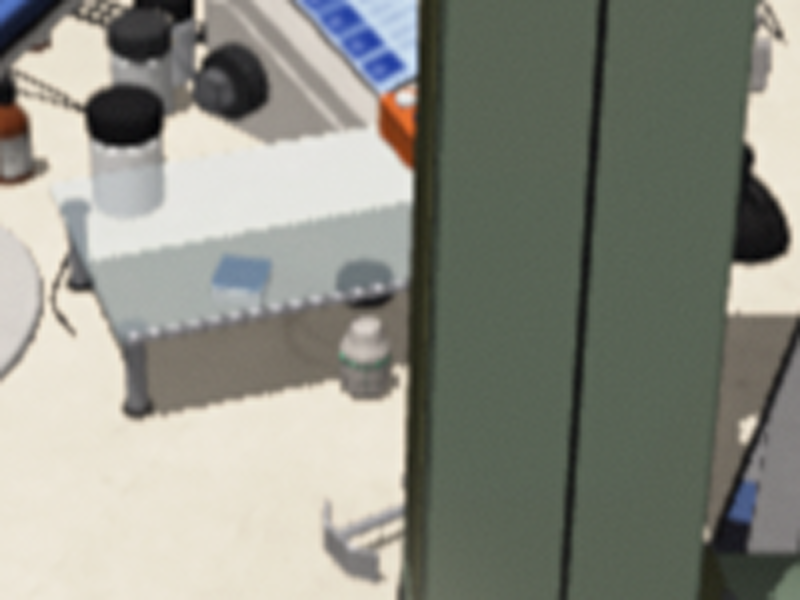

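The scene crop shows the cap under the board at (341,221), consistent with the top view. The objective stands at (341,243) just at the front edge. The gripper is above the hook tab, so I lower and grip.

servo_tool([
  [6,[0,0,2.5],0],
  [6,[0,0,2.5],0],
  [6,[0,0,2.0],0],
  [6,[0,0,1.5],0],
  [6,[0,0,1.5],0],
  [6,[0,0,0],0],
  [6,[0,0,0],0],
])

```text
clock: 4.68
tool_pos: [0.4319, -0.2238, 0.0303]
eef_rot: [0.999, -0.044, -0.0, -0.0]
contact_force: [0.3, 0.7, 0.2]
finger_gap: 0.0601
```

servo_tool([
  [0.5,[0,0,0],0],
  [0.5,[0,0,0],0],
  [0.5,[0,0,0],0],
  [0.5,[0,0,0],0],
  [0.5,[0,0,0],0],
  [0.5,[0,0,0],0],
  [0.5,[0,0,0],0],
  [0.5,[0,0,0],0],
  [0.5,[0,0,0],0],
], newtons=90)

```text
clock: 5.43
tool_pos: [0.433, -0.2246, 0.0315]
eef_rot: [0.999, -0.044, 0.001, 0.001]
contact_force: [-0.9, 0.9, 6.6]
finger_gap: 0.0133
```

servo_tool([
  [0.5,[0,0,-1],0],
  [0.5,[0,0,-2],0],
  [0.5,[0,0,-2],0],
  [0.5,[0,0,-2],0],
  [0.5,[0,0,0],0],
  [0.5,[0,0,0],0],
])

```text
clock: 5.93
tool_pos: [0.4328, -0.2245, 0.1014]
eef_rot: [0.999, -0.044, 0.001, 0.001]
contact_force: [-0.6, 0.6, -1.6]
finger_gap: 0.013
```

```bash
python3 - <<'E'
from h import *
shot("top","top2.png",(220,170,220,160),3.6)
for d in manip.mark_of("top","hook_blade")[:3]: print(round(d["confidence"],2),np.round(d["point"],1),ray("top",d["point"],.07)[:2].round(3))
to_tool(None)
E
```

```text
0.67 [304.9 283.2] [ 0.446 -0.063]
0.66 [270.7 358.1] [0.286 0.007]
clock 6.0333 tcp [ 0.4312 -0.2233  0.0993] yaw tool x -5.0 tilt [-0.002  0.001 -1.   ] F [-0.   0.2 -2.5] gap 0.0133
```

View pics/top2.png

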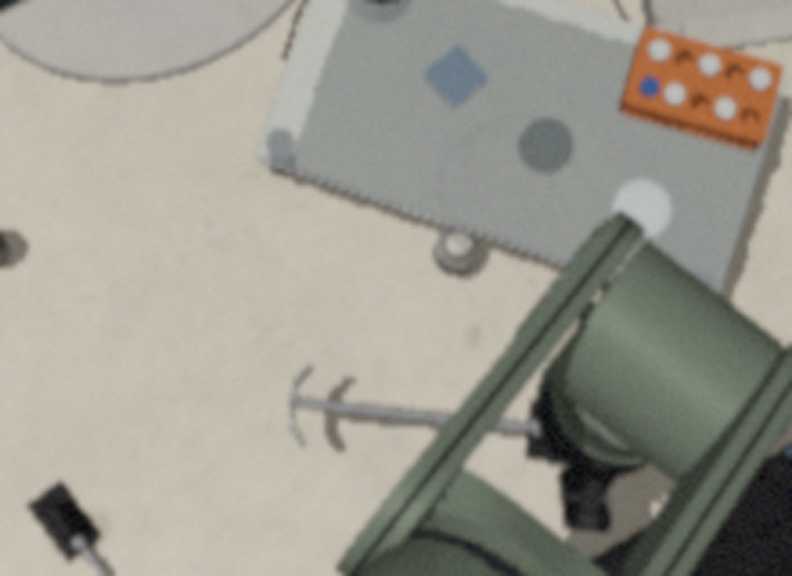

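The hook is held level and the rod points along +y, as expected. I back off towards the robot, turn the hook to point at +x, and lower to about 22 mm lift.

servo_tool([
  [0.5,[-2.33,0,0],0],
  [0.5,[-2.33,0,0],0],
  [0.5,[-2.33,0,0],0],
  [0.5,[-2.33,0,0],0],
  [0.5,[0,0,0],0.106],
  [0.5,[0,0,0],0.106],
  [0.5,[0,0,0],0.106],
  [0.5,[0,0,0],0.106],
  [0.5,[0,0,0],0.106],
  [0.5,[0,0,0],0.106],
  [0.5,[0,0,0],0.106],
  [0.5,[0,0,0],0.106],
  [0.5,[0,0,0],0.106],
  [0.5,[0,0,0],0.106],
  [0.5,[0,0,0],0.106],
  [0.5,[0,0,0],0.106],
  [0.5,[0,0,0],0.106],
  [0.5,[0,0,0],0.106],
  [0.5,[0,0,1],0],
  [0.5,[0,0,1],0],
])

```text
clock: 7.7
tool_pos: [0.3387, -0.2152, 0.0791]
eef_rot: [-0.707, 0.708, 0.001, -0.0]
contact_force: [-0.8, 0.3, -2.1]
finger_gap: 0.0126
```

servo_tool([
  [0.5,[0,0,1.4],0],
  [0.5,[0,0,1.4],0],
  [0.5,[0,0,0],0],
  [0.5,[0,0,0],0],
])

```text
clock: 8.03
tool_pos: [0.3377, -0.2142, 0.0506]
eef_rot: [-0.707, 0.708, 0.003, -0.0]
contact_force: [0.2, 0.3, -0.9]
finger_gap: 0.0126
```

```bash
python3 - <<'E'
from h import *
shot("top","top3.png",(280,170,200,150),4)
shot("scene","scene3.png",(250,150,200,150),4)
for c in("top","scene"):
  manip.read_camera(c)
  for d in manip.mark_of(c,"hook_blade")[:3]: print(c,round(d["confidence"],2),np.round(d["point"],1),ray(c,d["point"],.022)[:2].round(3))
to_tool([.487,-.215,.0525],-90)
E
```

```text
top 0.91 [269.2 359.9] [0.282 0.013]
top 0.68 [374.6 259.8] [ 0.507 -0.22 ]
scene 0.27 [342.6 215.6] [ 0.623 -0.218]
clock 8.3333 tcp [ 0.3398 -0.2163  0.053 ] yaw tool x -90.1 tilt [ 0.001 -0.001 -1.   ] F [-0.  -0.2 -2.3] gap 0.0128
tool shift cm [ -0.14 -14.72   0.06]
twist -0.001
```

View pics/top3.png

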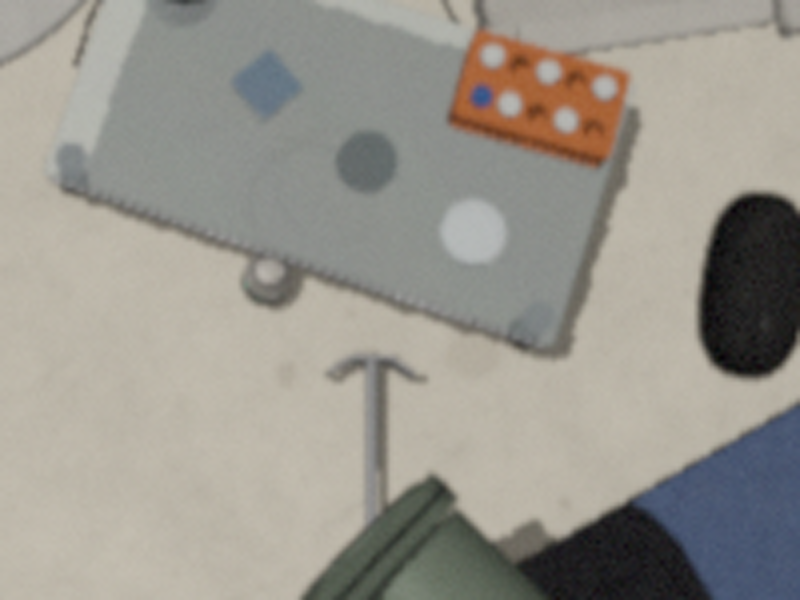

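The blade (apex at crop 373,357) points straight at the cap (366,160), passing well right of the objective (270,278). I insert it raised, then lower it behind the cap.

servo_tool([
  [0.5,[-0.2,-1.5,0],0],
  [0.5,[0,-1.5,0],0],
  [0.5,[0,-1.5,0],0],
  [0.5,[0,-1.5,0],0],
  [0.5,[0,-1.5,0],0],
  [0.5,[0,-1.5,0],0],
  [0.5,[0,-1.5,0],0],
  [0.5,[0,-1.5,0],0],
  [0.5,[0,-1.5,0],0],
  [0.5,[0,-1.3,0],0],
  [0.5,[0,0,0],0],
  [0.5,[0,0,0],0],
])

```text
clock: 9.33
tool_pos: [0.4878, -0.2141, 0.0527]
eef_rot: [-0.707, 0.707, -0.0, -0.0]
contact_force: [-0.8, 0.4, -1.7]
finger_gap: 0.0128
```

```bash
python3 - <<'E'
from h import *
shot("top","top4.png",(280,140,200,150),4)
to_tool([.487,-.213,.0525],-90)
E
```

```text
clock 9.3833 tcp [ 0.4868 -0.2138  0.0523] yaw tool x -90.0 tilt [-0.001  0.    -1.   ] F [-0.5 -0.4 -1.1] gap 0.0129
tool shift cm [-0.08 -0.02 -0.02]
twist -0.001
```

View pics/top4.png

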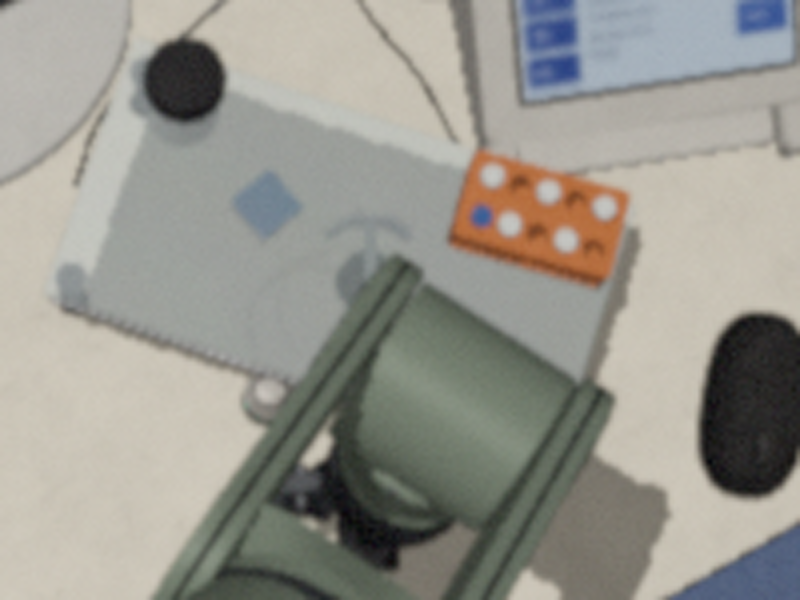

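The blade (372,220) stands past the cap (366,280), clear of the box and dish. Now I lower it and drag.

servo_tool([
  [0.5,[0,0,0.7],0],
  [0.5,[0,0,0.7],0],
  [0.5,[0,0,0.7],0],
  [0.5,[0,0,0],0],
  [0.5,[0,0,0],0],
])

```text
clock: 9.8
tool_pos: [0.487, -0.2142, 0.0315]
eef_rot: [-0.707, 0.708, 0.0, -0.0]
contact_force: [-1.6, 0.8, 4.6]
finger_gap: 0.0126
```

servo_tool([
  [0.5,[0,0.4,0],0],
  [0.5,[0,0.6,0],0],
  [0.5,[0,0.8,0],0],
  [0.5,[0,0.8,0],0],
  [0.5,[0,0.8,0],0],
  [0.5,[0,0.8,0],0],
  [0.5,[0,0.8,0],0],
  [0.5,[0,0.8,0],0],
  [0.5,[0,0.8,0],0],
  [0.5,[0,0.8,0],0],
])

```text
clock: 10.63
tool_pos: [0.4128, -0.214, 0.0315]
eef_rot: [-0.707, 0.708, -0.0, 0.0]
contact_force: [3.8, -0.1, 3.7]
finger_gap: 0.0129
```

```bash
python3 - <<'E'
from h import *
shot("top","top5.png",(280,160,200,150),4)
to_tool(None)
E
```

```text
clock 10.6833 tcp [ 0.4117 -0.214   0.0315] yaw tool x -90.1 tilt [-0.001 -0.    -1.   ] F [-0.5  0.2  2.9] gap 0.0127
```

View pics/top5.png

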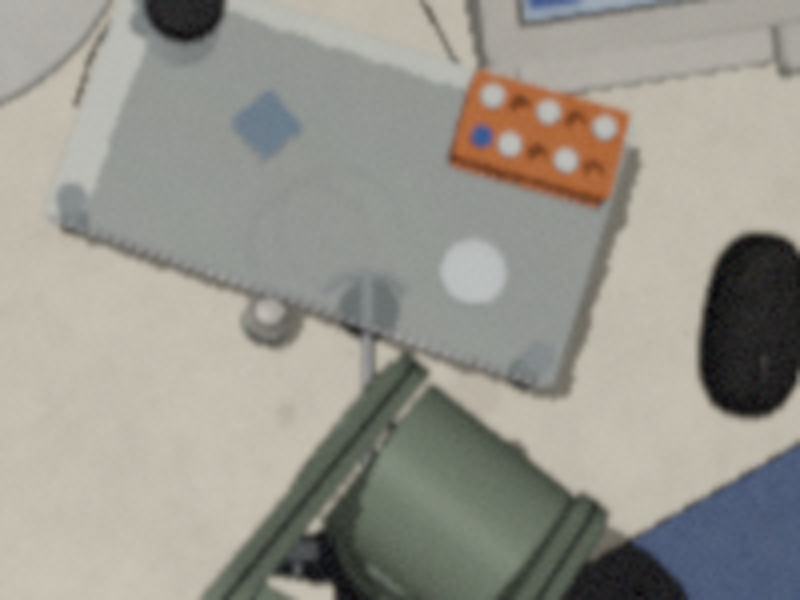

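The cap is caught in the blade (370,303) and centred, with the objective untouched to its left. I keep dragging.

servo_tool([
  [0.5,[0,0.5,0],0],
  [0.5,[0,0.8,0],0],
  [0.5,[0,0.8,0],0],
  [0.5,[0,0.8,0],0],
  [0.5,[0,0.8,0],0],
  [0.5,[0,0.8,0],0],
  [0.5,[0,0.8,0],0],
  [0.5,[0,0.8,0],0],
  [0.5,[0,0.8,0],0],
  [0.5,[0,0.8,0],0],
  [0.5,[0,0.8,0],0],
  [0.5,[0,0.5,0],0],
  [0.5,[0,0,0],0],
  [0.5,[0,0,0],0],
])

```text
clock: 11.85
tool_pos: [0.3219, -0.2136, 0.0313]
eef_rot: [-0.707, 0.708, 0.001, -0.0]
contact_force: [0.9, -0.3, 8.6]
finger_gap: 0.0129
```

```bash
python3 - <<'E'
from h import *
shot("top","top6.png",(280,170,200,150),4)
for d in manip.mark_of("top","dust_cap_center")[:3]: print(round(d["confidence"],2),np.round(d["point"],1),ray("top",d["point"],.006)[:2].round(3))
for p in((450,282),(400,311),(340,345),(260,392)): print("edge?",ray("top",p,0).round(3))
to_tool(None)
E
```

```text
0.58 [372.9 268.6] [ 0.489 -0.217]
0.46 [370.3 273.8] [ 0.477 -0.211]
edge? [ 0.461 -0.396  0.   ]
edge? [ 0.394 -0.279  0.   ]
edge? [ 0.316 -0.143  0.   ]
edge? [0.212 0.033 0.   ]
clock 11.95 tcp [ 0.3219 -0.2136  0.0314] yaw tool x -90.1 tilt [-0.002  0.    -1.   ] F [-0.5 -0.4  8.7] gap 0.0131
```

View pics/top6.png

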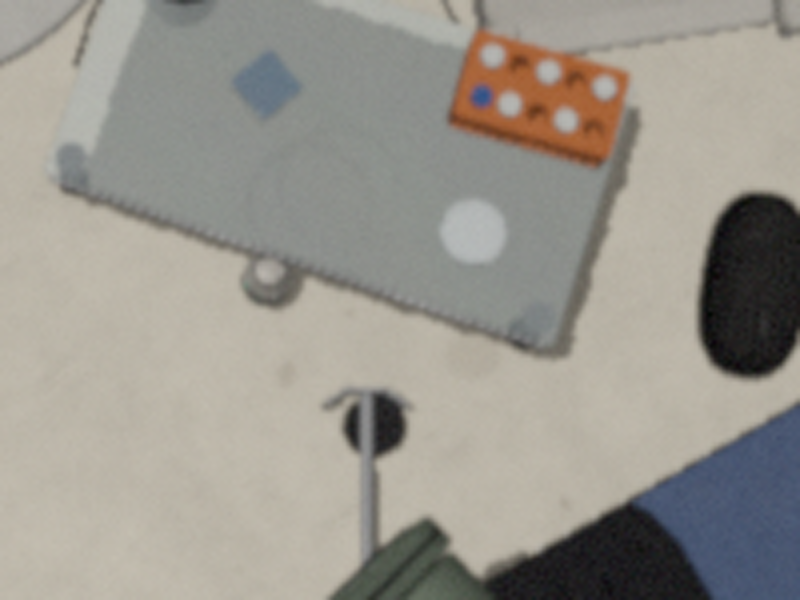

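The cap is wholly out at crop (376,424), with the riser edge well behind it. I lift the hook, turn it back, and lay it left of the cap in front of the riser, with the grip at (0.405,−0.163).

servo_tool([
  [0.5,[0,0,-1],0],
  [0.5,[0,0,-2],0],
  [0.5,[0,0,-2],0],
  [0.5,[0,0,0],0],
  [0.5,[0,0,0],-0.106],
  [0.5,[0,0,0],-0.106],
  [0.5,[0,0,0],-0.106],
  [0.5,[0,0,0],-0.106],
  [0.5,[0,0,0],-0.106],
  [0.5,[0,0,0],-0.106],
  [0.5,[0,0,0],-0.106],
  [0.5,[0,0,0],-0.106],
  [0.5,[0,0,0],-0.106],
  [0.5,[0,0,0],-0.106],
  [0.5,[0,0,0],-0.106],
  [0.5,[0,0,0],-0.106],
  [0.5,[0,0,0],-0.106],
  [0.5,[0,0,0],-0.106],
  [0.5,[0,0,0],0],
])

```text
clock: 13.53
tool_pos: [0.3206, -0.2118, 0.079]
eef_rot: [0.999, -0.043, -0.003, -0.002]
contact_force: [-0.6, 0.7, -1.7]
finger_gap: 0.0129
```

servo_tool([
  [0.5,[1.96,-1.45,0],0],
  [0.5,[1.96,-1.45,0],0],
  [0.5,[1.96,-1.45,0],0],
  [0.5,[1.96,-1.45,0],0],
  [0.5,[0,0,0],0],
  [0.5,[0,0,1.5],0],
  [0.5,[0,0,1.5],0],
  [0.5,[0,0,1],0],
  [0.5,[0,0,0.4],0],
  [0.5,[0,0,0.4],0],
  [0.5,[0,0,0.1],0],
  [0.5,[0,0,0.1],0],
  [0.5,[0,0,0],0],
])

```text
clock: 14.62
tool_pos: [0.4066, -0.1632, 0.0317]
eef_rot: [0.999, -0.044, 0.0, 0.0]
contact_force: [-0.1, -0.1, -0.3]
finger_gap: 0.0129
```

servo_tool([
  [0.5,[0,0,0.1],0],
  [1.6,[0,0,0],0],
  [2.2,[0,0,0],0],
  [3,[0,0,0],0],
  [4,[0,0,0],0],
  [5.5,[0,0,0],0],
  [5.5,[0,0,0],0],
  [5.5,[0,0,0],0],
  [5.5,[0,0,-1],0],
  [5.5,[0,0,-2],0],
  [5.5,[0,0,-3],0],
  [5.5,[0,0,-3],0],
  [5.5,[0,0,0],0],
])

```text
clock: 15.7
tool_pos: [0.4106, -0.1655, 0.1266]
eef_rot: [0.999, -0.044, 0.005, 0.003]
contact_force: [2.0, -0.1, -1.0]
finger_gap: 0.055
```

```bash
python3 - <<'E'
from h import *
im=manip.read_camera("top"); cv2.imwrite("pics/top7.png",cv2.resize(im[170:340,150:400,::-1],None,fx=3.2,fy=3.2,interpolation=cv2.INTER_CUBIC))
for n,z in (("dust_cap_center",.006),("hook_blade",0),("hook_grip",.028),("tray_in",.004),("brass_post",0)):
  for d in manip.mark_of("top",n)[:3]: print(n,round(d["confidence"],2),np.round(d["point"],1),ray("top",d["point"],z)[:2].round(3))
c=ray("top",(280+376/4-.4,170+424/4-.4),.012); print("cap from earlier crop",c)
to_tool([c[0],c[1],.024],0)
E
```

```text
hook_blade 0.7 [271.7 361.3] [0.278 0.009]
hook_blade 0.59 [276.6 297.6] [0.42  0.002]
hook_grip 0.8 [234.1 313. ] [0.383 0.093]
hook_grip 0.55 [350.9 302.1] [ 0.41  -0.165]
tray_in 0.74 [186.8 269.5] [0.481 0.207]
brass_post 0.39 [177. 252.] [0.522 0.233]
cap from earlier crop [ 0.47225273 -0.21822219  0.012     ]
clock 16.0 tcp [ 0.4053 -0.1621  0.1189] yaw tool x -5.0 tilt [-0.003  0.002 -1.   ] F [ 0.4 -0.2 -0.2] gap 0.0547
tool shift cm [7.19 5.01 9.47]
twist -0.088
```

View pics/top7.png

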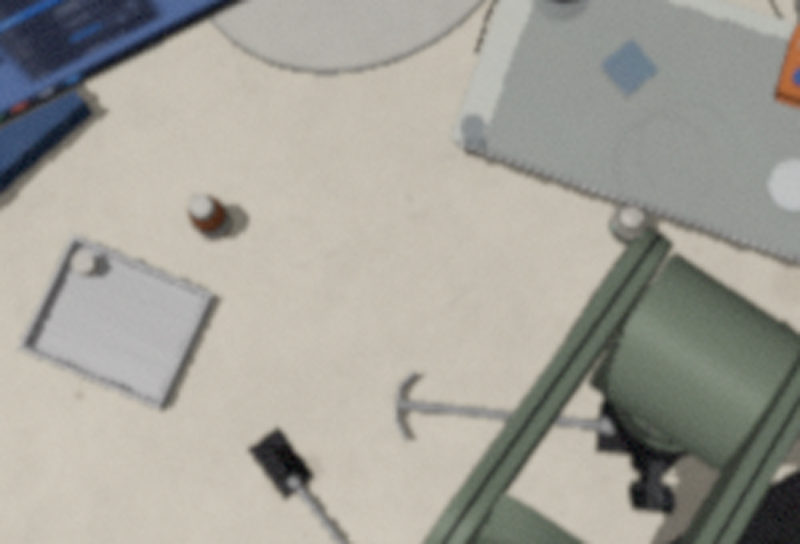

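The hook lies in front of the riser, rod level, blade at crop (405,405). The tray, post and bottle are unmoved. The cap is hidden under the arm but was measured at (0.472,−0.218), so I go over it and down.

servo_tool([
  [6,[1.8,1.25,0],0],
  [6,[1.8,1.25,0],0],
  [6,[1.8,1.25,0],0],
  [6,[1.8,1.25,0],0],
  [6,[0,0,2],0],
  [6,[0,0,2],0],
  [6,[0,0,2],0],
  [6,[0,0,0],0],
  [6,[0,0,0],0],
])

```text
clock: 16.75
tool_pos: [0.4719, -0.2177, 0.058]
eef_rot: [0.999, -0.044, -0.003, -0.002]
contact_force: [-0.1, -0.7, -0.2]
finger_gap: 0.06
```

```bash
python3 - <<'E'
from h import *
to_tool([.472,-.218,.0195])
f=lambda x,y:(150+x/3.2-.34,170+y/3.2-.34)
c=[ray("top",f(*p),.018)[:2] for p in((78,240),(215,297),(163,408),(27,347))]
print(np.round(c,3),np.mean(c,0).round(3)); a=c[0]-c[1]; b=c[0]-c[3]
print("long",np.hypot(*a),np.degrees(np.arctan2(*a[::-1])),"short",np.hypot(*b),np.degrees(np.arctan2(*b[::-1])))
for cam in("scene","top"):
  manip.read_camera(cam)
  for d in manip.mark_of(cam,"dust_cap_center")[:2]+manip.mark_of(cam,"dust_cap_center")[:2]: print(cam,round(d["confidence"],2),np.round(d["point"],1),ray(cam,d["point"],.006)[:2].round(3))
E
```

```text
clock 16.75 tcp [ 0.4719 -0.2177  0.058 ] yaw tool x -5.0 tilt [-0.005  0.003 -1.   ] F [-0.1 -0.7 -0.2] gap 0.06
tool shift cm [0.03 0.04 3.85]
[[0.536 0.236]
 [0.496 0.138]
 [0.417 0.17 ]
 [0.459 0.267]] [0.477 0.203]
long 0.1062453503889966 68.20171440848168 short 0.08290272627782821 -22.082417768618523
top 0.38 [366.8 275.3] [ 0.474 -0.203]
top 0.38 [366.8 275.3] [ 0.474 -0.203]
```

servo_tool([
  [6,[0,0,1.5],0],
  [6,[0,0,1.5],0],
  [6,[0,0,0.7],0],
  [6,[0,0,0.3],0],
  [6,[0,0,0],0],
])

```text
clock: 17.47
tool_pos: [0.4726, -0.2183, 0.0196]
eef_rot: [0.999, -0.044, -0.001, -0.001]
contact_force: [-4.0, 1.3, -1.6]
finger_gap: 0.06
```

servo_tool([
  [4.5,[0,0,0],0],
  [4,[0,0,0],0],
  [3.5,[0,0,0],0],
  [3,[0,0,0],0],
  [2.5,[0,0,0],0],
  [2.5,[0,0,0],0],
  [2.5,[0,0,0],0],
  [2.5,[0,0,0],0],
], newtons=30)

```text
clock: 18.13
tool_pos: [0.475, -0.2198, 0.0215]
eef_rot: [0.999, -0.044, 0.001, 0.001]
contact_force: [-1.2, 1.3, 5.9]
finger_gap: 0.0327
```

servo_tool([
  [2.5,[0,0,-0.5],0],
  [2.5,[0,0,-1],0],
  [2.5,[0,0,-2],0],
  [2.5,[0,0,-3],0],
  [2.5,[0,0,-3],0],
  [2.5,[0,0,-3],0],
  [2.5,[0,0,0],0],
  [2.5,[0,0,0],0],
])

```text
clock: 18.8
tool_pos: [0.4756, -0.2201, 0.1484]
eef_rot: [0.999, -0.044, 0.003, 0.002]
contact_force: [-0.6, -0.2, -0.2]
finger_gap: 0.0322
```

```bash
python3 - <<'E'
from h import *
a=manip.read_camera("top")[200:320,280:440,::-1]; b=manip.read_camera("scene")[180:300,280:440,::-1]
cv2.imwrite("pics/both8.png",cv2.resize(np.vstack([a,b]),None,fx=2.5,fy=2.5,interpolation=cv2.INTER_CUBIC)); to_tool([.480,.204,.1],-112)
E
```

```text
clock 18.9 tcp [ 0.4733 -0.2186  0.145 ] yaw tool x -5.0 tilt [-0.001  0.001 -1.   ] F [-0.9  0.1  0.1] gap 0.0326
tool shift cm [ -3.04 -42.16   4.52]
twist -1.275
```

View pics/both8.png

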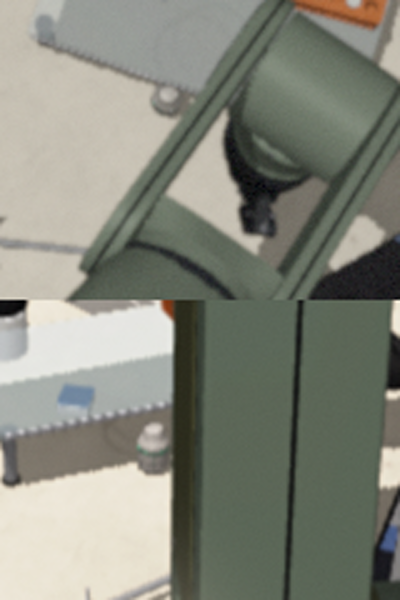

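The arm hides the cap in both halves, but the gap holds at 32–33 mm against a 25 mm command, so the cap is held. I carry it over the tray and look from there.

servo_tool([
  [2.5,[-0.28,-2,0],0],
  [2.5,[-0.28,-3,0],0],
  [2.5,[-0.28,-3,0],0],
  [2.5,[-0.28,-3,0],0],
  [2.5,[-0.28,-3,0],0],
  [2.5,[-0.28,-3,0],0],
  [2.5,[-0.28,-3,0],0],
  [2.5,[-0.28,-3,0],0],
  [2.5,[-0.28,-3,0],0],
  [2.5,[-0.28,-3,0],0],
  [2.5,[-0.28,-3,0],0],
  [2.5,[-0.28,-3,0],0],
  [2.5,[-0.28,-3,0],0],
  [2.5,[-0.28,-3,0],0],
  [2.5,[0,-0.9,0],0],
  [2.5,[0,0,0],0],
])

```text
clock: 20.23
tool_pos: [0.4702, 0.2034, 0.1436]
eef_rot: [0.999, -0.042, -0.002, 0.0]
contact_force: [0.3, -0.9, -0.7]
finger_gap: 0.0328
```

servo_tool([
  [2.5,[0,0,0],-0.091],
  [2.5,[0,0,0],-0.091],
  [2.5,[0,0,0],-0.091],
  [2.5,[0,0,0],-0.091],
  [2.5,[0,0,0],-0.091],
  [2.5,[0,0,0],-0.091],
  [2.5,[0,0,0],-0.091],
  [2.5,[0,0,0],-0.091],
  [2.5,[0,0,0],-0.091],
  [2.5,[0,0,0],-0.091],
  [2.5,[0,0,0],-0.091],
  [2.5,[0,0,0],-0.091],
  [2.5,[0,0,0],-0.091],
  [2.5,[0,0,0],-0.091],
  [2.5,[0,0,2],0],
  [2.5,[0,0,2],0],
  [2.5,[0,0,2],0],
  [2.5,[0,0,0],0],
])

```text
clock: 21.73
tool_pos: [0.4674, 0.1991, 0.0804]
eef_rot: [0.83, 0.558, -0.005, -0.002]
contact_force: [-1.1, -0.8, 0.1]
finger_gap: 0.0326
```

```bash
python3 - <<'E'
from h import *
a=manip.read_camera("top")[205:325,140:300,::-1]; b=manip.read_camera("scene")[260:380,140:300,::-1]
cv2.imwrite("pics/both9.png",cv2.resize(np.vstack([a,b]),None,fx=2.5,fy=2.5,interpolation=cv2.INTER_CUBIC)); to_tool([.471,.202,.03],68)
for cam in("top","scene"):
  for n in("dust_cap_center","brass_post","tray_in","hook_grip"):
    for d in manip.mark_of(cam,n)[:2]: print(cam,n,round(d["confidence"],2),np.round(d["point"],1),ray(cam,d["point"],.07 if n[0]=="d" else .004)[:2].round(3))
# tray yaw check in the scene crop: expected corners
E
```

```text
clock 21.8333 tcp [0.4704 0.2004 0.084 ] yaw tool x 67.9 tilt [-0.004 -0.001 -1.   ] F [ 0.9 -0.   0.2] gap 0.033
tool shift cm [0.19 0.01 5.4 ]
twist -0.002
top dust_cap_center 0.62 [186.6 268.9] [0.474 0.194]
top tray_in 0.61 [190.  270.1] [0.48 0.2 ]
top hook_grip 0.78 [232.7 309.9] [0.391 0.099]
top hook_grip 0.76 [352.4 300.6] [ 0.415 -0.171]
scene dust_cap_center 0.73 [213.6 316.4] [0.461 0.198]
scene brass_post 0.49 [189.2 330.2] [0.52  0.227]
scene brass_post 0.25 [336.1 223.5] [ 0.627 -0.202]
scene tray_in 0.85 [209.2 339. ] [0.478 0.207]
scene hook_grip 0.63 [292.  331.3] [0.403 0.077]
```

View pics/both9.png

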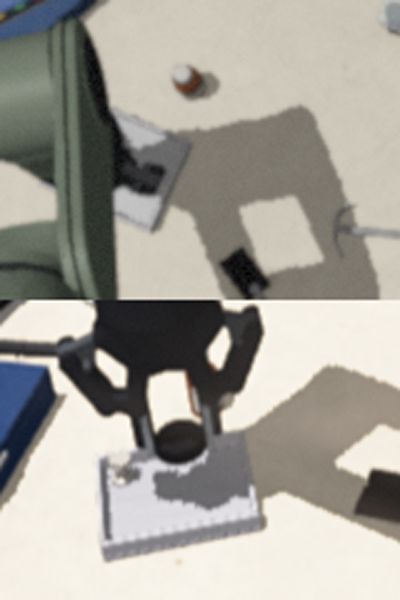

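The scene half shows the cap held level between the pads at crop (181,440), over the tray and clear of the post (122,465). I lower it to the floor.

servo_tool([
  [2.5,[0.1,0,1.5],0],
  [2.5,[0,0,1.5],0],
  [2.5,[0,0,1.2],0],
  [2.5,[0,0,0.8],0],
  [2.5,[0,0,0.6],0],
  [2.5,[0,0,0.3],0],
  [2.5,[0,0,0],0],
  [2.5,[0,0,0],0],
])

```text
clock: 22.9
tool_pos: [0.4725, 0.2029, 0.0266]
eef_rot: [0.829, 0.559, 0.0, 0.0]
contact_force: [-0.2, -0.4, -0.0]
finger_gap: 0.0323
```

servo_tool([
  [2.5,[0,0,0.1],0],
  [2.5,[0,0,0],0],
])

```text
clock: 23.07
tool_pos: [0.4724, 0.2028, 0.0256]
eef_rot: [0.829, 0.559, 0.0, 0.0]
contact_force: [-0.1, 0.2, 0.6]
finger_gap: 0.0325
```

servo_tool([
  [2.5,[0,0,0.1],0],
  [2.5,[0,0,0],0],
])

```text
clock: 23.23
tool_pos: [0.4724, 0.2028, 0.0255]
eef_rot: [0.829, 0.559, 0.0, 0.0]
contact_force: [-2.9, -1.0, 7.4]
finger_gap: 0.0328
```

Contact with the floor. I open gently and retreat.

servo_tool([
  [3.4,[0,0,0],0],
  [3.8,[0,0,0],0],
  [4.3,[0,0,0],0],
  [4.8,[0,0,0],0],
  [4.8,[0,0,0],0],
  [4.8,[0,0,-0.7],0],
  [4.8,[0,0,-1.5],0],
  [4.8,[0,0,-3],0],
  [4.8,[0,0,-3],0],
  [4.8,[0,0,-3],0],
  [4.8,[0,0,-3],0],
  [4.8,[0,0,-3],0],
  [4.8,[3,0,0],0],
  [4.8,[3,0,0],0],
  [4.8,[0,0,0],0],
])

```text
clock: 24.48
tool_pos: [0.4966, 0.2621, 0.1984]
eef_rot: [0.829, 0.56, 0.003, -0.0]
contact_force: [-0.3, 0.3, 0.1]
finger_gap: 0.0477
```

```bash
python3 - <<'E'
from h import *
to_tool([.42,-.30,.2])
for cam in("top","scene"):
  manip.read_camera(cam)
  for n,z in dict(dust_cap_center=.01,brass_post=.004,tray_in=.004,hook_grip=.028,hook_blade=0,mount_bottle_center=.031,objective_center=.0225).items():
    for d in manip.mark_of(cam,n)[:2]: print(cam,n,round(d["confidence"],2),np.round(d["point"],1),ray(cam,d["point"],z)[:2].round(3))
E
```

```text
clock 24.4833 tcp [0.4966 0.2621 0.1984] yaw tool x 68.1 tilt [ 0.005  0.004 -1.   ] F [-0.3  0.3  0.1] gap 0.0477
tool shift cm [-55.    13.88  -0.42]
top dust_cap_center 0.78 [184.8 272.3] [0.474 0.21 ]
top brass_post 0.58 [178.3 251.7] [0.522 0.229]
top tray_in 0.9 [188.1 270.2] [0.48  0.204]
top tray_in 0.18 [471.1 237.9] [ 0.565 -0.447]
top hook_grip 0.81 [349.7 303.3] [ 0.407 -0.163]
top hook_blade 0.62 [271.4 360.9] [0.279 0.01 ]
top hook_blade 0.6 [275.  297.5] [0.421 0.005]
top mount_bottle_center 0.55 [216.4 239.7] [0.546 0.139]
top objective_center 0.42 [345.1 238.7] [ 0.555 -0.152]
scene dust_cap_center 0.62 [216.5 336.9] [0.47  0.196]
scene brass_post 0.59 [188.2 326.3] [0.53  0.224]
scene tray_in 0.61 [208.5 337.6] [0.482 0.207]
scene hook_grip 0.92 [294.3 333.9] [0.376 0.089]
scene hook_grip 0.59 [389.9 268.7] [ 0.407 -0.169]
scene hook_blade 0.72 [316.  309.1] [0.427 0.004]
scene hook_blade 0.72 [363.6 357.6] [0.278 0.01 ]
scene mount_bottle_center 0.7 [217.2 291.8] [0.554 0.147]
scene objective_center 0.6 [341.1 238. ] [ 0.555 -0.16 ]
```

```bash
python3 - <<'E'
from h import *
a=manip.read_camera("top")[180:330,150:410,::-1]; b=manip.read_camera("scene")[210:370,150:410,::-1]
cv2.imwrite("pics/fin.png",cv2.resize(np.vstack([a,b])[:,:],None,fx=1.9,fy=1.9,interpolation=cv2.INTER_CUBIC))
E
```

```text
(no output)
```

The picture limit is reached, so I check flatness numerically against a projected flat cap outline.

```bash
python3 - <<'E'
from h import *
t=np.linspace(0,2*np.pi,60)
for cam in("scene","top"):
    g=manip.read_camera(cam).max(2); m=np.zeros_like(g)
    cv2.fillConvexPoly(m,proj(cam,[[.53,.23,.01],[.49,.145,.01],[.425,.172,.01],[.463,.258,.01]]).astype(np.int32),255)
    d=((g<75)&(m>0)).astype(np.uint8)
    n,l,s,c=cv2.connectedComponentsWithStats(d); k=1+np.argmax(s[1:,4]); print(cam,"blob",s[k],c[k].round(1),ray(cam,c[k],.010)[:2].round(3))
    p=ray(cam,c[k],.010)
    hull=np.vstack([proj(cam,np.c_[p[0]+.018*np.cos(t),p[1]+.018*np.sin(t),0*t+z]) for z in(.004,.016)]).astype(np.float32)
    h=cv2.convexHull(hull); print("expected flat bbox",cv2.boundingRect(h),"area",cv2.contourArea(h))
E
```

```text
scene blob [204 329  20  18 287] [213.3 337.7] [0.471 0.202]
expected flat bbox (202, 328, 22, 20) area 328.7359383904841
top blob [180 267  16  14 172] [187.8 273.4] [0.472 0.203]
expected flat bbox (179, 265, 18, 17) area 218.4313792050816
```

```bash
python3 -c "
from bench import manip
print(manip.hand_in(), manip.observe()['clock'])"
```

```text
the job is handed in; nothing more can be done
the job is handed in; nothing more can be done
```

The cap is in the metal tray and the job is handed in, at about 25 s of the 72 s limit. I took the larger (right-hand) hook by its grip and dragged the cap wholly out from under the riser. I then laid the hook down in front of the riser, picked up the cap and lowered it onto the tray floor.

**Cap:** The last checks put it at (0.471–0.472, 0.202–0.203) from both cameras. Its outline fits a cap lying flat, with the dark area about 13–21 % smaller than expected, which I put down to blur and the threshold I used.

**Hook:** It lies at grip (0.407, −0.165) and blade (0.42, 0.004), and the picture taken after I let go shows it flat.

**Other things:** The post, objective and bottle still read within about 1 cm of where they started. The box, dish and mouse showed no movement in the pictures taken during the drag, and I did not measure them again at the end.

**What did not fully agree:**
- The gripper read 32–33 mm on the 36 mm cap. I did not explain this, but the cap looked level between the pads and held.
- The picture limit ran out before a last visual look, so the final check was numerical only.

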